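Air cylinders back on the rail by height

TASK

Put the four air cylinders back on the storage rail in order of height, one centred on each black pad, with the shortest next to the blue end block and the tallest at the grey end. Stand each upright with its rod up, knock none over, and leave the pressure gauge where it is.

Things in the scene. Friction and masses are not known exactly. Their poses are not given: they have to be found in the camera images.
- cyl1_mid (a point): The shortest of four loose air cylinders: a bare aluminium barrel of 36 mm diameter with dark end bands, standing upright on the bench with its thin rod (10 mm diameter, top 14 mm of the height) pointing up. 46 mm tall overall with the rod, barrel 32 mm. The point is on its axis half-way up, 23 mm above its foot; z is its axis, upward. It weighs about 120 g; start places are shuffled.
- cyl2_mid (a point): The second shortest of four loose air cylinders: a bare aluminium barrel of 36 mm diameter with dark end bands, standing upright on the bench with its thin rod (10 mm diameter, top 14 mm of the height) pointing up. 64 mm tall overall with the rod, barrel 50 mm. The point is on its axis half-way up, 32 mm above its foot; z is its axis, upward. It weighs about 170 g; start places are shuffled.
- cyl3_mid (a point): The second tallest of four loose air cylinders: a bare aluminium barrel of 36 mm diameter with dark end bands, standing upright on the bench with its thin rod (10 mm diameter, top 14 mm of the height) pointing up. 82 mm tall overall with the rod, barrel 68 mm. The point is on its axis half-way up, 41 mm above its foot; z is its axis, upward. It weighs about 220 g; start places are shuffled.
- cyl4_mid (a point): The tallest of four loose air cylinders: a bare aluminium barrel of 36 mm diameter with dark end bands, standing upright on the bench with its thin rod (10 mm diameter, top 14 mm of the height) pointing up. 100 mm tall overall with the rod, barrel 86 mm. The point is on its axis half-way up, 50 mm above its foot; z is its axis, upward. It weighs about 270 g; start places are shuffled.
- pad_a: One of the four alike black pads in a row on the fixed low aluminium rail: a disc of 56 mm diameter, 2 mm thick. Origin at the centre of its underside, so its top is 2 mm above the origin and 12 mm above the bench. Pads a, b, c, d follow one another in that order at 80 mm spacing along the rail, whose length is the y axis (a is furthest along +y); the rail is 66 mm wide, 420 mm long and 10 mm high, and its place and direction on the bench vary.
- pad_b: One of the four alike black pads in a row on the fixed low aluminium rail: a disc of 56 mm diameter, 2 mm thick. Origin at the centre of its underside, so its top is 2 mm above the origin and 12 mm above the bench. Pads a, b, c, d follow one another in that order at 80 mm spacing along the rail, whose length is the y axis (a is furthest along +y); the rail is 66 mm wide, 420 mm long and 10 mm high, and its place and direction on the bench vary.
- pad_c: One of the four alike black pads in a row on the fixed low aluminium rail: a disc of 56 mm diameter, 2 mm thick. Origin at the centre of its underside, so its top is 2 mm above the origin and 12 mm above the bench. Pads a, b, c, d follow one another in that order at 80 mm spacing along the rail, whose length is the y axis (a is furthest along +y); the rail is 66 mm wide, 420 mm long and 10 mm high, and its place and direction on the bench vary.
- pad_d: One of the four alike black pads in a row on the fixed low aluminium rail: a disc of 56 mm diameter, 2 mm thick. Origin at the centre of its underside, so its top is 2 mm above the origin and 12 mm above the bench. Pads a, b, c, d follow one another in that order at 80 mm spacing along the rail, whose length is the y axis (a is furthest along +y); the rail is 66 mm wide, 420 mm long and 10 mm high, and its place and direction on the bench vary.
- blue_stop: Blue block fixed on one end of the rail, 50 x 24 x 18 mm, 73 mm beyond the centre of the nearest pad; a grey one of the same size is at the other end. Which end is blue varies: it is beside pad a or beside pad d. Origin at the centre of its underside, on the rail.
- gauge: Bystander: loose black pressure gauge lying face up on the bench, 64 mm diameter, 26 mm high, white dial and a brass stem to one side; origin at the centre of its underside.
Not all that is in view belongs to the job. What is shaped like the part that bears cyl2_mid but orange is not meant.

How it is judged:
At the end, for the whole second after the job is handed in: Counting from the blue end block, the shortest, second shortest, second tallest and tallest cylinder stand on the first to fourth pad, each within 12 mm of the pad's centre, on the pad (height within 4 mm), upright within 0.1 rad, released and at rest (((horizontal distance between blue_stop and pad_a below 0.1 m and horizontal distance between cyl1_mid and pad_a below 0.012 m and z of cyl1_mid in the frame of pad_a between 0.021 and 0.029 m and horizontal distance between cyl2_mid and pad_b below 0.012 m and z of cyl2_mid in the frame of pad_b between 0.03 and 0.038 m and horizontal distance between cyl3_mid and pad_c below 0.012 m and z of cyl3_mid in the frame of pad_c between 0.039 and 0.047 m and horizontal distance between cyl4_mid and pad_d below 0.012 m and z of cyl4_mid in the frame of pad_d between 0.048 and 0.056 m) or (horizontal distance between blue_stop and pad_d below 0.1 m and horizontal distance between cyl1_mid and pad_d below 0.012 m and z of cyl1_mid in the frame of pad_d between 0.021 and 0.029 m and horizontal distance between cyl2_mid and pad_c below 0.012 m and z of cyl2_mid in the frame of pad_c between 0.03 and 0.038 m and horizontal distance between cyl3_mid and pad_b below 0.012 m and z of cyl3_mid in the frame of pad_b between 0.039 and 0.047 m and horizontal distance between cyl4_mid and pad_a below 0.012 m and z of cyl4_mid in the frame of pad_a between 0.048 and 0.056 m)) and angle between each of cyl1_mid, cyl2_mid, cyl3_mid, cyl4_mid's own z axis and vertical below 0.1 rad and linear speed of each of cyl1, cyl2, cyl3, cyl4 below 0.01 m/s and angular speed of each of cyl1, cyl2, cyl3, cyl4 below 0.1 rad/s); the robot touches nothing.
It fails at once if the gauge is shifted by more than 20 mm (distance of gauge from where it was at the start of the episode above 0.02 m).
It fails at once if an air cylinder is knocked over (angle between any of cyl1_mid, cyl2_mid, cyl3_mid, cyl4_mid's own z axis and vertical above 0.7 rad).
It also fails if it takes over 107 s, if anything falls off the work surface, if the arm or the gripper's body presses on something with over 40 N, if the wrist force passes 120 N, or if a joint passes its speed limit or range.

ROBOT

A 6-joint arm with a two-finger parallel gripper is mounted at the origin on the work surface. World frame = base frame: x ahead of the robot, y to its left, z up, the work surface at z = 0. Lengths are in m, angles in rad, forces in N, time in s.
With the tool pointing down it reaches from about 0.35 to 0.975 m from the base axis. Payload 4.9 kg.
Tool frame: the origin (TCP) lies midway between the tips of the shut fingers; the grasp point (between the pads) lies 19 mm behind it; z points along the fingers, y is the line along which they close (so a half turn about z gives the same grasp; the last joint's range is limited). The gripper opens to 85 mm and grips with 20 to 120 N. Pads are 22 mm wide; open, the fingers measure 114 mm over their backs; the gripper's body (76 mm by 85 mm) begins 54 mm behind the grasp point. The pads swing forward as they close: fully open they stand 13 mm farther back than shut.
Start: joints at [-1.439, 0.053, 1.613, -0, 1.476, -0.119], TCP at [0.155, -0.605, 0.231] pointing down, gripper open.
Joint ranges: [-3.01, 3.01], [-1.01, 2.22], [0.06, 2.58], [-1.02, 4.17], [0.09, 2.62], [-3.14, 3.14]. Speed limits (rad/s): [2.57, 2.57, 3.14, 3.14, 3.14, 3.14].

INTERFACE

Orientations are given as a unit quaternion [w, x, y, z].
In Python, from plant import state, grab_frame, camera_info, job_done, spot_in, masks_of, pinpoint gives the robot as it stands.
- The arm moves only by the shell command python3 -m handwheel 'ROWS' [OPENING]. ROWS is JSON, a list that holds one entry, the list of rows, each a list of 6 numbers: the shift along the world's x, y, z in m, then the turn, a rotation vector about the world's x, y, z in degrees. In form: [[[tx, ty, tz, ax, ay, az], ...]]. A call has 1 to 20 rows; each row shifts and turns the commanded pose from where the row before left it; what a row does not reach is not made up. A row lasts 1/12 s, in which the tool goes at most 41.7 mm and 7.16 degrees, less where a joint would pass 70% of its speed; a pose out of reach is approached as far as the arm can. A call is refused whole if a number of a shift passes 0.0417 or a number of a turn 7.16, either way. A call with a gripper value outside its range is refused whole. OPENING is the opening, from 0 (shut) to 1 (fully open), set as the call begins (- or left out, the last holds). The fingers move at their own pace and stop on an object; the grip force is fixed at half the most. Time passes only in rows, so rows that do not move let the fingers close. It gives the time, the measured TCP pose, the force, the opening and the grip force at its end, in the units of the state.
- state(): the state, without advancing time (a new reading comes with each control period).
- grab_frame(name): name is "scene" or "top" or "wrist"; returns (picture, depth): 480x640x3 uint8, blue, green, red; 480x640 float32, m along the optical axis (not along the pixel's ray), 0 where there is no reading.
- camera_info(name): a dict with "fx", "fy", "cx", "cy" (pixels), "T" (4x4, takes a point from camera to world coordinates). Camera axes: x right, y up, looking along -z (the intrinsics and any distortion apply to the point x, -y, -z); pixel columns grow to the right and rows downward; lengths in m; the calibration is good to about 2 mm. A picture is of the moment at which its call begins: read the wrist's pose just before it. camera_info takes no time and is no camera call; for the wrist camera it gives the pose at the moment of the call.
- job_done(): hands the job in; it is judged then, once.
Trained networks look in the newest picture that a camera, given by its name, has taken for a name from the list of things; names that differ only in an ending like _2 or _b are one class to them, and where a whole thing is asked for, a point or a joint stands for the part that bears it (a point fixed in the world has none). Each returns a list of dicts, best first, with "conf" (0 to 1); they miss things now and then, are a little off and sometimes report something else, mostly with a low value. They report only what shows in the picture. A call takes as long as a camera call. They do not tell look-alikes from the thing itself.
- spot_in(camera, thing): "box" ([left, top, width, height] in pixels, round what is visible of it).
- masks_of(camera, thing): "region" (480x640 bool, what is visible of it) and "box" ([left, top, width, height] in pixels, round what is visible of it).
- pinpoint(camera, thing): "position" ([column, row] in pixels: a listed point, or the origin of a listed thing).
The state is a dict: "time": time; "joint_pos": joint angles; "joint_vel": joint speeds; "joint_efforts": joint torques, N m; "tool_pos": TCP position; "tool_rot": TCP orientation; "contact_force": force on the tool from outside, world axes, zero at the start; "ft_torque": the same for the moment, N m; "gripper_width": opening from 0.0 (shut) to 1.0 (fully open); "grasp_force": force on a finger pad.
Only numpy, scipy, OpenCV 4.12 (cv2) and the standard library are available. Lean on these libraries where they do the work, as an engineer would, in place of code of your own. Each camera call takes 0.05 s, during which the arm holds its last target. There are 200 camera calls.

## Working session

There is one attempt and no reset: what is moved stays moved. The work goes in short steps, Python scripts to look and compute and a shell command to move; the robot and the scene stay as the last step left them, time stands still between calls to the robot, and variables do not carry over. Pictures are saved under pics/ and viewed, at most 14 in all, crops included, and the job is handed in when it is done.

```bash
mkdir -p pics; python3 - <<'E'
from plant import *
import cv2
for n in("top","scene"):
    p,d=grab_frame(n); cv2.imwrite(f"pics/{n}0.png",p); print(n,camera_info(n))
    for t in("cyl1_mid","cyl2_mid","cyl3_mid","cyl4_mid","pad_a","blue_stop","gauge"):
        print(t,[( [round(float(v)) for v in r["position"]],round(float(r["conf"]),2)) for r in pinpoint(n,t)])
print(state()["time"])
E
```

```text
top {'fx': 435.742656905632, 'fy': 435.742656905632, 'cx': 316.0194756826913, 'cy': 246.8050811326743, 'T': array([[-0.00453474,  0.9968251 , -0.07949312,  0.44820285],
       [-0.99994899, -0.00523768, -0.0086365 ,  0.09048563],
       [-0.00902544,  0.0794499 ,  0.996798  ,  0.98015564],
       [ 0.        ,  0.        ,  0.        ,  1.        ]])}
cyl1_mid [([494, 297], 0.57)]
cyl2_mid [([427, 247], 0.87), ([415, 283], 0.8), ([245, 282], 0.48)]
cyl3_mid [([320, 282], 0.73)]
cyl4_mid [([244, 285], 0.68), ([435, 195], 0.51)]
pad_a [([333, 206], 0.97), ([435, 195], 0.77), ([362, 206], 0.55)]
blue_stop [([297, 211], 0.67)]
gauge [([176, 245], 0.96), ([333, 205], 0.57)]
scene {'fx': 485.0882934343949, 'fy': 485.0882934343949, 'cx': 325.55722697177225, 'cy': 233.59927517210397, 'T': array([[ 0.45853499, -0.75275449,  0.47234134,  0.95708352],
       [ 0.88866195,  0.39142228, -0.23889021, -0.13915078],
       [-0.00505925,  0.5292913 ,  0.84842508,  0.86246484],
       [ 0.        ,  0.        ,  0.        ,  1.        ]])}
cyl1_mid [([125, 280], 0.79)]
cyl2_mid [([217, 292], 0.9), ([219, 253], 0.6)]
cyl3_mid [([314, 216], 0.75)]
cyl4_mid [([380, 184], 0.92)]
pad_a [([268, 334], 0.82), ([309, 316], 0.73), ([231, 355], 0.73), ([342, 292], 0.61)]
blue_stop [([375, 277], 0.65), ([461, 202], 0.49)]
gauge [([462, 201], 0.86), ([374, 277], 0.5)]
0.8
```

View pics/top0.png

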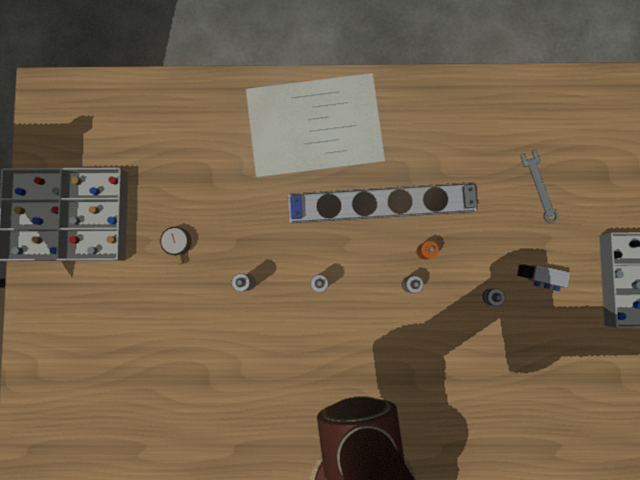

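View pics/scene0.png

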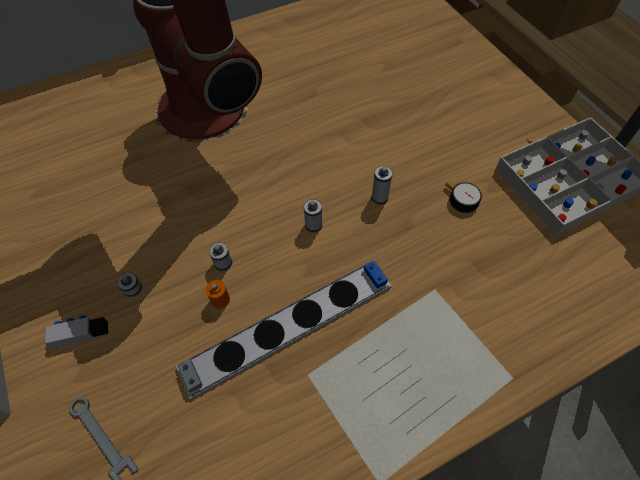

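Candidates in the top view: cyl1 (494,297), cyl2 (415,284), cyl3 (320,283), cyl4 (242,283). The look-alike is orange at (428,250), so it is rejected. The blue end is at left (296,207), with pads at (329,206), (364,204), (400,201) and (435,199).

```bash
cat > h.py <<'E'
from plant import *
import numpy as np, cv2
from scipy.spatial.transform import Rotation as R
def ray(n,uv,z,ci=None):
    c=ci or camera_info(n);T=c["T"]
    d=T[:3,:3]@np.array([(uv[0]-c["cx"])/c["fx"],-(uv[1]-c["cy"])/c["fy"],-1])
    o=T[:3,3]; return (o+d*(z-o[2])/d[2])[:2]
def cloud(n,d):
    c=camera_info(n);v,u=np.mgrid[:480,:640]
    P=np.stack([(u-c["cx"])/c["fx"]*d,-(v-c["cy"])/c["fy"]*d,-d],-1)
    return P@c["T"][:3,:3].T+c["T"][:3,3]
E
python3 - <<'E'
from h import *
np.set_printoptions(precision=4,suppress=True)
for n in("top","scene"):
    p,d=grab_frame(n); P=cloud(n,d); print(n)
    for t,h in(("cyl1_mid",.046),("cyl2_mid",.064),("cyl3_mid",.082),("cyl4_mid",.1)):
        for r in pinpoint(n,t)[:2]: print(t,round(r["conf"],2),ray(n,r["position"],h/2))
        for r in masks_of(n,t)[:2]:
            Q=P[r["region"]&(d>0)]; zb=h-.014
            B=Q[abs(Q[:,2]-zb)<.006]; 
            print("  mask",round(r["conf"],2),"zmax",np.percentile(Q[:,2],98),len(Q),"top",len(B), (B[:,:2].min(0)+B[:,:2].max(0))/2 if len(B) else 0)
    for r in pinpoint(n,"pad_a"): print("pad",round(r["conf"],2),ray(n,r["position"],.011))
    for r in masks_of(n,"pad_a"):
        M=r["region"].astype(np.uint8);m=cv2.moments(M); print("padm",round(r["conf"],2),ray(n,(m["m10"]/m["m00"],m["m01"]/m["m00"]),.012))
    for t in("blue_stop","gauge"):
        for r in pinpoint(n,t)[:1]: print(t,ray(n,r["position"],.012))
s=state();print(s["time"],s["tool_pos"],R.from_quat(np.roll(s["tool_rot"],-1)).as_matrix(),camera_info("wrist")["T"],s["gripper_width"])
E
```

```text
top
cyl1_mid 0.53 [ 0.4063 -0.2864]
  mask 0.88 zmax 0.046242874201263016 310 top 212 [ 0.4132 -0.2888]
cyl2_mid 0.71 [ 0.448  -0.1157]
cyl2_mid 0.69 [ 0.5149 -0.1469]
  mask 0.79 zmax 0.06510734451626797 328 top 220 [ 0.4421 -0.1106]
  mask 0.67 zmax 0.06507194904874869 318 top 215 [ 0.5165 -0.1445]
cyl3_mid 0.57 [ 0.6295 -0.0809]
cyl3_mid 0.53 [0.447  0.0932]
  mask 0.74 zmax 0.030767524742722867 772 top 0 0
  mask 0.71 zmax 0.08237954336047938 190 top 153 [0.4452 0.0915]
cyl4_mid 0.61 [0.4478 0.256 ]
  mask 0.66 zmax 0.10219249752171305 344 top 220 [0.448  0.2525]
pad 0.96 [ 0.6388 -0.1685]
pad 0.9 [ 0.6296 -0.0842]
pad 0.74 [ 0.6148 -0.0084]
pad 0.57 [0.6133 0.0704]
padm 0.86 [0.6187 0.0697]
padm 0.64 [ 0.6227 -0.0099]
padm 0.62 [ 0.6287 -0.0901]
padm 0.62 [ 0.6323 -0.1705]
blue_stop [0.6101 0.1401]
scene
cyl1_mid 0.57 [ 0.4094 -0.2935]
  mask 0.83 zmax 0.046569605048961724 417 top 241 [ 0.4144 -0.2903]
cyl2_mid 0.98 [ 0.4421 -0.1135]
cyl2_mid 0.67 [ 0.5162 -0.1524]
  mask 0.81 zmax 0.06427433332859901 448 top 213 [ 0.444  -0.1125]
  mask 0.75 zmax 0.06474808379410033 465 top 250 [ 0.5173 -0.1465]
cyl3_mid 0.89 [0.4509 0.089 ]
  mask 0.62 zmax 0.08207216766170028 521 top 210 [0.4465 0.0899]
cyl4_mid 0.59 [0.4484 0.2483]
  mask 0.96 zmax 0.09882697722139744 593 top 194 [0.4475 0.2512]
pad 0.9 [0.6143 0.0709]
pad 0.73 [ 0.6339 -0.1692]
pad 0.58 [ 0.6273 -0.0175]
padm 0.74 [0.6189 0.0683]
padm 0.73 [ 0.6315 -0.1722]
padm 0.71 [ 0.623  -0.0113]
padm 0.56 [ 0.6281 -0.0919]
blue_stop [0.6113 0.1409]
gauge [0.5487 0.3962]
2.1 [ 0.1551 -0.6054  0.2313] [[ 0.9687  0.2482  0.    ]
 [ 0.2482 -0.9687 -0.    ]
 [-0.      0.     -1.    ]] [[ 0.2493  0.9172  0.3109  0.2347]
 [-0.9684  0.2357  0.0813 -0.5831]
 [ 0.0013 -0.3214  0.947   0.3737]
 [ 0.      0.      0.      1.    ]] 0.9994974986947806
```

Both cameras agree to within about 3 mm. The picks are c1 (.414,-.290), c2 (.443,-.112), c3 (.446,.091) and c4 (.448,.252). Counting from the blue end, the pads are at (.619,.069), (.623,-.011), (.628,-.091) and (.632,-.172). I'll go above cyl1 and check.

```bash
python3 -m handwheel '[[[0.0216,0.0263,-0.005,0,0,0],[0.0216,0.0263,-0.005,0,0,0],[0.0216,0.0263,-0.005,0,0,0],[0.0216,0.0263,-0.005,0,0,0],[0.0216,0.0263,-0.005,0,0,0],[0.0216,0.0263,-0.005,0,0,0],[0.0216,0.0263,-0.005,0,0,0],[0.0216,0.0263,-0.005,0,0,0],[0.0216,0.0263,-0.005,0,0,0],[0.0216,0.0263,-0.005,0,0,0],[0.0216,0.0263,-0.005,0,0,0],[0.0216,0.0263,-0.005,0,0,0],[0,0,0,0,0,0],[0,0,0,0,0,0]]]' 1
cat > look.py <<'E'
from h import *
import sys
n,t,h=sys.argv[1:4];h=float(h)
np.set_printoptions(precision=4,suppress=True)
s=state();c=camera_info("wrist");p,d=grab_frame("wrist");cv2.imwrite(f"pics/{n}.png",p)
T=c["T"];P=cloud("wrist",d)
for r in masks_of("wrist",t)[:3]:
    Q=P[r["region"]&(d>0)];B=Q[abs(Q[:,2]-h+.014)<.005]
    print(r["box"],round(r["conf"],2),"zmax",np.percentile(Q[:,2],98) if len(Q) else 0,"barrel",len(B),(B[:,:2].min(0)+B[:,:2].max(0))/2 if len(B) else 0)
for r in pinpoint("wrist",t)[:2]: print("pt",r["position"],ray("wrist",r["position"],h/2,c))
print(s["tool_pos"],s["time"])
E
python3 look.py w1 cyl1_mid .046
```

```text
time: 3.27
tool_pos: [0.4149, -0.2886, 0.171]
tool_rot: [-0.0, 0.992, 0.127, -0.0]
contact_force: [0.1, 0.0, 0.4]
gripper_width: 0.998
grasp_force: 0.0
[295.0, 191.8, 54.5, 56.2] 0.89 zmax 0.046580765307419295 barrel 1776 [ 0.4128 -0.2896]
pt [317.2, 219.3] [ 0.413  -0.2858]
[ 0.4149 -0.2886  0.171 ] 3.2667
```

View pics/w1.png

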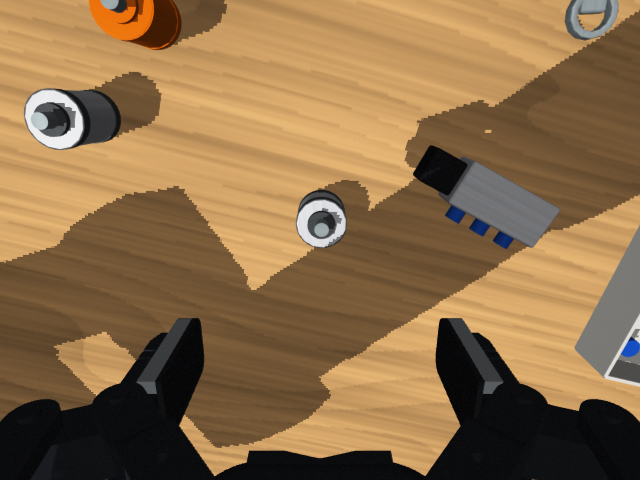

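The wrist picture shows bare, short cyl1 at (321,220), cyl2 at (68,118), the orange look-alike at (140,15) and a valve at (490,195). The choice is confirmed, so I grasp.

```bash
python3 -m handwheel '[[[-0.0015,-0.001,-0.02,0,0,0],[0,0,-0.02,0,0,0],[0,0,-0.02,0,0,0],[0,0,-0.02,0,0,0],[0,0,-0.02,0,0,0],[0,0,-0.02,0,0,0],[0,0,-0.02,0,0,0],[0,0,-0.015,0,0,0],[0,0,-0.01,0,0,0],[0,0,0,0,0,0],[0,0,0,0,0,0]]]' 1
python3 -m handwheel '[[[0,0,0,0,0,0],[0,0,0,0,0,0],[0,0,0,0,0,0],[0,0,0,0,0,0],[0,0,0,0,0,0],[0,0,0,0,0,0],[0,0,0,0,0,0],[0,0,0,0,0,0],[0,0,0,0,0,0],[0,0,0,0,0,0],[0,0,0,0,0,0],[0,0,0,0,0,0]]]' 0
python3 -m handwheel '[[[0,0,0.01,0,0,0],[0,0,0.02,0,0,0],[0,0,0.03,0,0,0],[0,0,0.03,0,0,0],[0,0,0.03,0,0,0],[0,0,0,0,0,0]]]'
```

```text
time: 4.33
tool_pos: [0.4124, -0.2915, 0.0063]
tool_rot: [-0.0, 0.992, 0.124, -0.0]
contact_force: [-0.2, 0.1, -0.3]
gripper_width: 0.999
grasp_force: 0.0
time: 5.33
tool_pos: [0.4136, -0.2915, 0.0075]
tool_rot: [0.001, 0.992, 0.125, 0.001]
contact_force: [-0.1, 0.7, 6.1]
gripper_width: 0.402
grasp_force: 60.3
time: 5.83
tool_pos: [0.4157, -0.2934, 0.1335]
tool_rot: [0.004, 0.992, 0.125, 0.004]
contact_force: [0.5, -0.4, -0.3]
gripper_width: 0.4
grasp_force: 60.0
```

```bash
python3 -m handwheel '[[[0.017,0.0302,0,0,0,0],[0.017,0.0302,0,0,0,0],[0.017,0.0302,0,0,0,0],[0.017,0.0302,0,0,0,0],[0.017,0.0302,0,0,0,0],[0.017,0.0302,0,0,0,0],[0.017,0.0302,0,0,0,0],[0.017,0.0302,0,0,0,0],[0.017,0.0302,0,0,0,0],[0.017,0.0302,0,0,0,0],[0.017,0.0302,0,0,0,0],[0.017,0.0302,0,0,0,0],[0,0,-0.03,0,0,0],[0,0,-0.03,0,0,0],[0,0,-0.02,0,0,0],[0,0,0,0,0,0],[0,0,0,0,0,0]]]'
```

```text
time: 7.25
tool_pos: [0.6148, 0.0717, 0.0441]
tool_rot: [-0.0, 0.992, 0.125, -0.002]
contact_force: [0.8, -1.0, -0.3]
gripper_width: 0.396
grasp_force: 60.1
```

```bash
python3 -m handwheel '[[[0.004,-0.003,-0.01,0,0,0],[0,0,-0.008,0,0,0],[0,0,-0.004,0,0,0],[0,0,-0.002,0,0,0],[0,0,0,0,0,0],[0,0,0,0,0,0],[0,0,0,0,0,0]]]'
```

```text
time: 7.83
tool_pos: [0.6212, 0.0686, 0.0229]
tool_rot: [0.0, 0.992, 0.125, 0.0]
contact_force: [0.8, 0.6, -1.4]
gripper_width: 0.403
grasp_force: 60.1
```

```bash
python3 -m handwheel '[[[0,0,-0.002,0,0,0],[0,0,-0.001,0,0,0],[0,0,0,0,0,0],[0,0,0,0,0,0]]]'
```

```text
time: 8.17
tool_pos: [0.621, 0.0686, 0.0196]
tool_rot: [0.0, 0.992, 0.125, 0.0]
contact_force: [-0.2, 0.5, -0.3]
gripper_width: 0.4
grasp_force: 60.3
```

```bash
python3 -m handwheel '[[[0,0,-0.0005,0,0,0],[0,0,0,0,0,0],[0,0,0,0,0,0],[0,0,0,0,0,0],[0,0,0,0,0,0],[0,0,0,0,0,0],[0,0,0.01,0,0,0],[0,0,0.02,0,0,0],[0,0,0.03,0,0,0],[0,0,0.03,0,0,0],[0,0,0.03,0,0,0],[0,0,0.03,0,0,0]]]' 0.75
python3 -m handwheel '[[[-0.0223,-0.0226,0,0,0,0],[-0.0223,-0.0226,0,0,0,0],[-0.0223,-0.0226,0,0,0,0],[-0.0223,-0.0226,0,0,0,0],[-0.0223,-0.0226,0,0,0,0],[-0.0223,-0.0226,0,0,0,0],[-0.0223,-0.0226,0,0,0,0],[-0.0223,-0.0226,0,0,0,0],[0,0,0,0,0,0],[0,0,0,0,0,0]]]' 1
python3 look.py w2 cyl2_mid .064
python3 - <<'E'
from h import *
p,d=grab_frame("top");P=cloud("top",d);cv2.imwrite("pics/top1.png",p[150:330,200:540])
for r in masks_of("top","cyl1_mid"):
    Q=P[r["region"]&(d>0)];B=Q[abs(Q[:,2]-.044)<.005]
    print(r["box"],round(r["conf"],2),np.percentile(Q[:,2],98),len(B),(B[:,:2].min(0)+B[:,:2].max(0))/2 if len(B) else 0)
E
```

```text
time: 9.17
tool_pos: [0.6207, 0.0686, 0.1711]
tool_rot: [0.0, 0.992, 0.125, 0.0]
contact_force: [0.0, 0.0, -0.3]
gripper_width: 0.752
grasp_force: 0.0
time: 10.0
tool_pos: [0.442, -0.1131, 0.1697]
tool_rot: [0.0, 0.992, 0.124, 0.001]
contact_force: [-0.3, -0.4, 0.9]
gripper_width: 0.998
grasp_force: 0.0
[293.3, 189.9, 50.5, 64.3] 0.63 zmax 0.06416373402211728 barrel 2042 [ 0.4423 -0.1093]
[360.8, 100.7, 70.9, 59.0] 0.6 zmax 0.06424702619994574 barrel 2548 [ 0.5163 -0.1429]
pt [320.0, 223.4] [ 0.4409 -0.1124]
[ 0.442  -0.1131  0.1697] 10.0
[319.3, 193.6, 15.6, 17.3] 0.58 0.05961155796298648 181 [0.62090259 0.06991189]
```

View pics/w2.png

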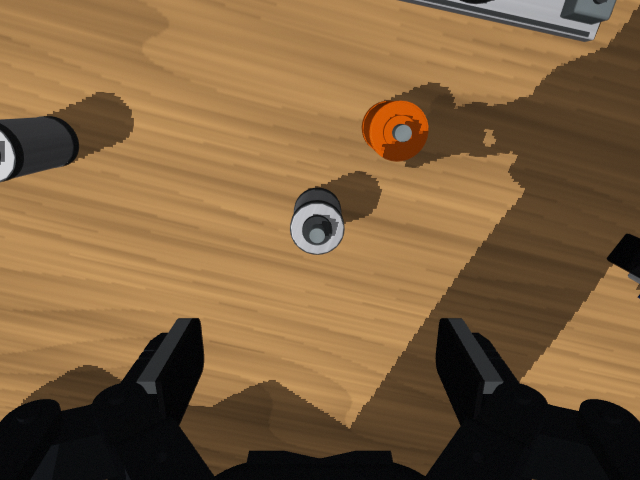

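Cyl1 is standing on pad 1 about 2 mm off centre. The wrist view shows bare cyl2 at (317,222) and the orange look-alike at (396,130). I grasp cyl2.

```bash
python3 -m handwheel '[[[0,0.002,-0.02,0,0,0],[0,0,-0.025,0,0,0],[0,0,-0.025,0,0,0],[0,0,-0.025,0,0,0],[0,0,-0.025,0,0,0],[0,0,-0.02,0,0,0],[0,0,-0.015,0,0,0],[0,0,0,0,0,0],[0,0,0,0,0,0]]]' 1
python3 -m handwheel '[[[0,0,0,0,0,0],[0,0,0,0,0,0],[0,0,0,0,0,0],[0,0,0,0,0,0],[0,0,0,0,0,0],[0,0,0,0,0,0],[0,0,0,0,0,0],[0,0,0,0,0,0],[0,0,0,0,0,0],[0,0,0,0,0,0],[0,0,0,0,0,0]]]' 0
python3 -m handwheel '[[[0,0,0.01,0,0,0],[0,0,0.02,0,0,0],[0,0,0.03,0,0,0],[0,0,0.04,0,0,0],[0,0,0.04,0,0,0],[0,0,0,0,0,0]]]'
```

```text
time: 11.0
tool_pos: [0.4421, -0.1094, 0.0131]
tool_rot: [-0.001, 0.992, 0.126, -0.001]
contact_force: [0.3, -0.2, 1.4]
gripper_width: 0.999
grasp_force: 0.0
time: 11.92
tool_pos: [0.4435, -0.1107, 0.0151]
tool_rot: [0.001, 0.992, 0.125, 0.001]
contact_force: [-0.7, 0.6, 6.3]
gripper_width: 0.408
grasp_force: 59.8
time: 12.42
tool_pos: [0.4468, -0.112, 0.1632]
tool_rot: [0.004, 0.992, 0.125, 0.007]
contact_force: [1.8, -0.6, -0.9]
gripper_width: 0.406
grasp_force: 60.0
```

```bash
python3 -m handwheel '[[[0.03,0.0165,0,0,0,0],[0.03,0.0165,0,0,0,0],[0.03,0.0165,0,0,0,0],[0.03,0.0165,0,0,0,0],[0.03,0.0165,0,0,0,0],[0.03,0.0165,0,0,0,0],[0,0,-0.03,0,0,0],[0,0,-0.03,0,0,0],[0,0,-0.03,0,0,0],[0,0,-0.015,0,0,0],[0,0,0,0,0,0],[0,0,0,0,0,0],[0,0,0,0,0,0]]]'
```

```text
time: 13.5
tool_pos: [0.6233, -0.0114, 0.0503]
tool_rot: [0.0, 0.992, 0.125, 0.001]
contact_force: [0.7, -0.3, -2.1]
gripper_width: 0.409
grasp_force: 60.0
```

```bash
python3 -m handwheel '[[[0,0,-0.01,0,0,0],[0,0,-0.008,0,0,0],[0,0,-0.003,0,0,0],[0,0,-0.002,0,0,0],[0,0,0,0,0,0],[0,0,0,0,0,0],[0,0,0,0,0,0]]]'
```

```text
time: 14.08
tool_pos: [0.6222, -0.0113, 0.0272]
tool_rot: [-0.0, 0.992, 0.125, -0.001]
contact_force: [-4.7, -0.4, 5.9]
gripper_width: 0.401
grasp_force: 61.0
```

```bash
python3 -m handwheel '[[[0,0,0,0,0,0],[0,0,0,0,0,0],[0,0,0,0,0,0],[0,0,0,0,0,0],[0,0,0,0,0,0],[0,0,0.01,0,0,0],[0,0,0.02,0,0,0],[0,0,0.03,0,0,0],[0,0,0.04,0,0,0],[0,0,0.04,0,0,0],[0,0,0.03,0,0,0]]]' 0.75
python3 -m handwheel '[[[-0.0252,0.0146,0,0,0,0],[-0.0252,0.0146,0,0,0,0],[-0.0252,0.0146,0,0,0,0],[-0.0252,0.0146,0,0,0,0],[-0.0252,0.0146,0,0,0,0],[-0.0252,0.0146,0,0,0,0],[-0.0252,0.0146,0,0,0,0],[0,0,0,0,0,0],[0,0,0,0,0,0]]]' 1
python3 look.py w3 cyl3_mid .082
cat > chk.py <<'E'
from h import *
p,d=grab_frame("top");P=cloud("top",d)
for t,h in(("cyl1_mid",.058),("cyl2_mid",.076),("cyl3_mid",.094),("cyl4_mid",.112)):
  for r in masks_of("top",t):
    Q=P[r["region"]&(d>0)]
    if not len(Q): continue
    B=Q[abs(Q[:,2]-h+.014)<.005]
    print(t,round(r["conf"],2),np.percentile(Q[:,2],98).round(4),len(B),((B[:,:2].min(0)+B[:,:2].max(0))/2).round(4) if len(B) else 0)
E
python3 chk.py
```

```text
time: 15.0
tool_pos: [0.6233, -0.0113, 0.2005]
tool_rot: [0.001, 0.992, 0.125, 0.002]
contact_force: [1.6, -0.5, 0.3]
gripper_width: 0.749
grasp_force: 0.0
time: 15.75
tool_pos: [0.4456, 0.0915, 0.1966]
tool_rot: [0.0, 0.992, 0.126, 0.001]
contact_force: [-0.1, -0.5, 1.4]
gripper_width: 1.001
grasp_force: 0.0
[291.3, 180.0, 54.8, 73.3] 0.95 zmax 0.08237638523877396 barrel 1918 [0.4457 0.0925]
pt [318.9, 217.9] [0.4433 0.0927]
[0.4456 0.0915 0.1966] 15.75
cyl1_mid 0.49 0.0598 181 [0.6221 0.0699]
cyl1_mid 0.48 0.0769 11 [ 0.6093 -0.0078]
cyl2_mid 0.8 0.0768 187 [ 0.6208 -0.0106]
cyl2_mid 0.78 0.0648 23 [ 0.5168 -0.146 ]
cyl3_mid 0.7 0.0596 0 0
cyl4_mid 0.67 0.101 28 [0.448  0.2546]
```

View pics/w3.png

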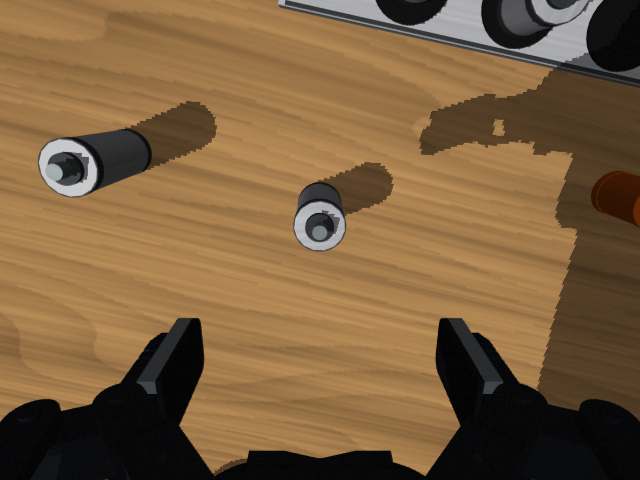

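Cyl2 is on pad 2. The wrist view shows bare cyl3 centred at (319,218), with taller cyl4 at (90,163). I grasp cyl3.

```bash
python3 -m handwheel '[[[0,0.001,-0.02,0,0,0],[0,0,-0.03,0,0,0],[0,0,-0.03,0,0,0],[0,0,-0.03,0,0,0],[0,0,-0.025,0,0,0],[0,0,-0.02,0,0,0],[0,0,-0.013,0,0,0],[0,0,0,0,0,0],[0,0,0,0,0,0]]]' 1
python3 -m handwheel '[[[0,0,0,0,0,0],[0,0,0,0,0,0],[0,0,0,0,0,0],[0,0,0,0,0,0],[0,0,0,0,0,0],[0,0,0,0,0,0],[0,0,0,0,0,0],[0,0,0,0,0,0],[0,0,0,0,0,0],[0,0,0,0,0,0],[0,0,0,0,0,0]]]' 0
python3 -m handwheel '[[[0,0,0.01,0,0,0],[0,0,0.02,0,0,0],[0,0,0.03,0,0,0],[0,0,0.04,0,0,0],[0,0,0.04,0,0,0],[0,0,0,0,0,0],[0,0,0,0,0,0]]]'
```

```text
time: 16.9
tool_pos: [0.4456, 0.0918, 0.0272]
tool_rot: [-0.0, 0.992, 0.125, -0.001]
contact_force: [-0.3, -0.5, -0.2]
gripper_width: 1.003
grasp_force: 0.0
time: 17.82
tool_pos: [0.4471, 0.092, 0.029]
tool_rot: [0.0, 0.992, 0.125, 0.001]
contact_force: [-0.6, -0.2, 6.5]
gripper_width: 0.408
grasp_force: 59.7
time: 18.4
tool_pos: [0.4475, 0.0921, 0.171]
tool_rot: [0.0, 0.992, 0.125, 0.003]
contact_force: [-0.7, 0.9, -2.9]
gripper_width: 0.405
grasp_force: 60.0
```

```bash
python3 -m handwheel '[[[0.0227,-0.0229,0,0,0,0],[0.0227,-0.0229,0,0,0,0],[0.0227,-0.0229,0,0,0,0],[0.0227,-0.0229,0,0,0,0],[0.0227,-0.0229,0,0,0,0],[0.0227,-0.0229,0,0,0,0],[0.0227,-0.0229,0,0,0,0],[0.0227,-0.0229,0,0,0,0],[0,0,0,0,0,0],[0,0,-0.03,0,0,0],[0,0,-0.03,0,0,0],[0,0,-0.03,0,0,0],[0,0,-0.015,0,0,0],[0,0,0,0,0,0],[0,0,0,0,0,0],[0,0,0,0,0,0]]]'
```

```text
time: 19.73
tool_pos: [0.6285, -0.0913, 0.0644]
tool_rot: [0.0, 0.992, 0.125, 0.001]
contact_force: [0.3, 0.0, -2.0]
gripper_width: 0.408
grasp_force: 60.5
```

```bash
python3 -m handwheel '[[[0,0,-0.01,0,0,0],[0,0,-0.008,0,0,0],[0,0,-0.003,0,0,0],[0,0,-0.002,0,0,0],[0,0,0,0,0,0],[0,0,0,0,0,0],[0,0,0,0,0,0]]]'
```

```text
time: 20.32
tool_pos: [0.6276, -0.0912, 0.0411]
tool_rot: [-0.0, 0.992, 0.125, -0.0]
contact_force: [-4.8, 1.4, 6.2]
gripper_width: 0.406
grasp_force: 61.1
```

```bash
python3 -m handwheel '[[[0,0,0,0,0,0],[0,0,0,0,0,0],[0,0,0,0,0,0],[0,0,0,0,0,0],[0,0,0,0,0,0],[0,0,0.01,0,0,0],[0,0,0.02,0,0,0],[0,0,0.03,0,0,0],[0,0,0.04,0,0,0],[0,0,0.04,0,0,0],[0,0,0.04,0,0,0]]]' 0.75
python3 -m handwheel '[[[-0.015,0.0286,0,0,0,0],[-0.015,0.0286,0,0,0,0],[-0.015,0.0286,0,0,0,0],[-0.015,0.0286,0,0,0,0],[-0.015,0.0286,0,0,0,0],[-0.015,0.0286,0,0,0,0],[-0.015,0.0286,0,0,0,0],[-0.015,0.0286,0,0,0,0],[-0.015,0.0286,0,0,0,0],[-0.015,0.0286,0,0,0,0],[-0.015,0.0286,0,0,0,0],[-0.015,0.0286,0,0,0,0],[0,0,0,0,0,0],[0,0,0,0,0,0]]]' 1
python3 look.py w4 cyl4_mid .1; python3 chk.py
```

```text
time: 21.23
tool_pos: [0.6272, -0.0911, 0.2222]
tool_rot: [0.0, 0.992, 0.125, 0.0]
contact_force: [1.5, 0.0, 0.7]
gripper_width: 0.749
grasp_force: 0.0
time: 22.4
tool_pos: [0.447, 0.2531, 0.2206]
tool_rot: [0.0, 0.992, 0.127, 0.001]
contact_force: [-0.4, 0.5, -0.2]
gripper_width: 1.002
grasp_force: 0.0
[297.7, 176.6, 50.5, 67.9] 0.84 zmax 0.09995495781300091 barrel 1871 [0.4482 0.2531]
pt [321.7, 209.8] [0.4475 0.2528]
[0.447  0.2531 0.2206] 22.4
cyl1_mid 0.79 0.0606 160 [0.6213 0.0688]
cyl2_mid 0.58 0.077 188 [ 0.621  -0.0107]
cyl2_mid 0.56 0.0644 24 [ 0.5179 -0.1446]
cyl3_mid 0.71 0.0953 212 [ 0.6266 -0.0913]
cyl4_mid 0.62 0.0897 0 0
cyl4_mid 0.53 0.0299 0 0
```

View pics/w4.png

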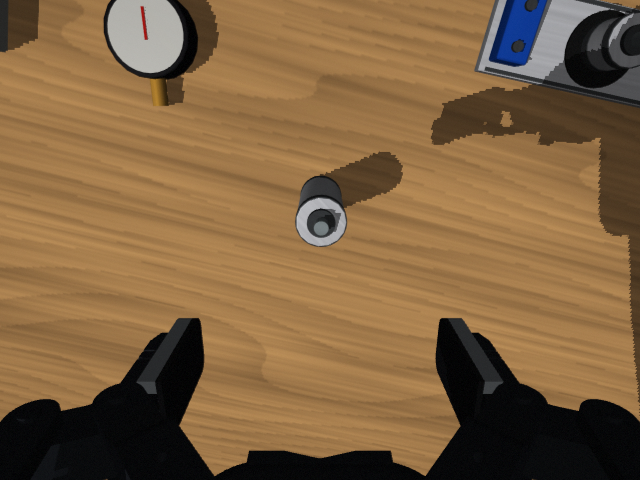

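Three cylinders are on their pads. Cyl4 is centred at (321,215), with the gauge well clear at (150,35) and the blue block at (520,30). I grasp cyl4.

```bash
python3 -m handwheel '[[[0.001,0,-0.02,0,0,0],[0,0,-0.03,0,0,0],[0,0,-0.03,0,0,0],[0,0,-0.03,0,0,0],[0,0,-0.03,0,0,0],[0,0,-0.02,0,0,0],[0,0,-0.015,0,0,0],[0,0,0,0,0,0],[0,0,0,0,0,0]]]' 1
python3 -m handwheel '[[[0,0,0,0,0,0],[0,0,0,0,0,0],[0,0,0,0,0,0],[0,0,0,0,0,0],[0,0,0,0,0,0],[0,0,0,0,0,0],[0,0,0,0,0,0],[0,0,0,0,0,0],[0,0,0,0,0,0],[0,0,0,0,0,0],[0,0,0,0,0,0]]]' 0
python3 -m handwheel '[[[0,0,0.01,0,0,0],[0,0,0.02,0,0,0],[0,0,0.03,0,0,0],[0,0,0.04,0,0,0],[0,0,0.04,0,0,0],[0,0,0.02,0,0,0],[0,0,0,0,0,0],[0,0,0,0,0,0]]]'
```

```text
time: 23.55
tool_pos: [0.4482, 0.2514, 0.0441]
tool_rot: [0.0, 0.992, 0.125, -0.001]
contact_force: [1.0, 0.7, -0.2]
gripper_width: 1.001
grasp_force: 0.0
time: 24.47
tool_pos: [0.4495, 0.2524, 0.0462]
tool_rot: [-0.0, 0.992, 0.125, 0.001]
contact_force: [-0.9, -0.2, 6.2]
gripper_width: 0.407
grasp_force: 59.4
time: 25.13
tool_pos: [0.4489, 0.2521, 0.2058]
tool_rot: [-0.0, 0.992, 0.125, 0.001]
contact_force: [-0.1, -0.1, -3.1]
gripper_width: 0.406
grasp_force: 60.0
```

```bash
python3 -m handwheel '[[[0.0122,-0.0282,0,0,0,0],[0.0122,-0.0282,0,0,0,0],[0.0122,-0.0282,0,0,0,0],[0.0122,-0.0282,0,0,0,0],[0.0122,-0.0282,0,0,0,0],[0.0122,-0.0282,0,0,0,0],[0.0122,-0.0282,0,0,0,0],[0.0122,-0.0282,0,0,0,0],[0.0122,-0.0282,0,0,0,0],[0.0122,-0.0282,0,0,0,0],[0.0122,-0.0282,0,0,0,0],[0.0122,-0.0282,0,0,0,0],[0.0122,-0.0282,0,0,0,0],[0.0122,-0.0282,0,0,0,0],[0.0122,-0.0282,0,0,0,0],[0,0,0,0,0,0],[0,0,0,0,0,0]]]'
python3 -m handwheel '[[[0,0,-0.02,0,0,0],[0,0,-0.03,0,0,0],[0,0,-0.03,0,0,0],[0,0,-0.03,0,0,0],[0,0,-0.014,0,0,0],[0,0,0,0,0,0],[0,0,0,0,0,0],[0,0,0,0,0,0]]]'
```

```text
time: 26.55
tool_pos: [0.63, -0.1718, 0.2004]
tool_rot: [-0.002, 0.992, 0.124, -0.003]
contact_force: [-0.4, 1.1, -2.6]
gripper_width: 0.405
grasp_force: 60.8
time: 27.22
tool_pos: [0.6327, -0.171, 0.0827]
tool_rot: [0.001, 0.992, 0.125, 0.001]
contact_force: [0.9, 0.8, -1.4]
gripper_width: 0.408
grasp_force: 60.9
```

Target TCP z is about 0.058.

```bash
python3 -m handwheel '[[[0,0,-0.01,0,0,0],[0,0,-0.008,0,0,0],[0,0,-0.004,0,0,0],[0,0,-0.002,0,0,0],[0,0,0,0,0,0],[0,0,0,0,0,0],[0,0,0,0,0,0]]]'
```

```text
time: 27.8
tool_pos: [0.6318, -0.171, 0.0582]
tool_rot: [-0.0, 0.992, 0.125, -0.0]
contact_force: [-3.3, 2.6, 6.1]
gripper_width: 0.408
grasp_force: 61.6
```

Contact has been made, so I release, lift and back off.

```bash
python3 -m handwheel '[[[0,0,0,0,0,0],[0,0,0,0,0,0],[0,0,0,0,0,0],[0,0,0,0,0,0],[0,0,0,0,0,0],[0,0,0.01,0,0,0],[0,0,0.02,0,0,0],[0,0,0.03,0,0,0],[0,0,0.04,0,0,0],[0,0,0.04,0,0,0],[0,0,0.03,0,0,0],[-0.03,-0.02,0,0,0,0],[-0.03,-0.03,0,0,0,0],[-0.03,-0.03,0,0,0,0],[-0.03,-0.03,0,0,0,0],[-0.03,-0.03,0,0,0,0],[0,0,0,0,0,0],[0,0,0,0,0,0]]]' 0.75
python3 chk.py; python3 - <<'E'
from h import *
p,d=grab_frame("scene");cv2.imwrite("pics/end.png",p)
E
```

```text
time: 29.3
tool_pos: [0.4825, -0.3104, 0.2278]
tool_rot: [0.0, 0.992, 0.123, 0.001]
contact_force: [0.6, 0.2, -0.2]
gripper_width: 0.75
grasp_force: 0.0
cyl1_mid 0.69 0.059 187 [0.6221 0.0699]
cyl2_mid 0.87 0.0774 199 [ 0.6208 -0.0107]
cyl2_mid 0.75 0.0649 25 [ 0.5179 -0.1468]
cyl3_mid 0.62 0.0951 203 [ 0.6264 -0.091 ]
cyl4_mid 0.89 0.1121 209 [ 0.6307 -0.1697]
```

View pics/end.png

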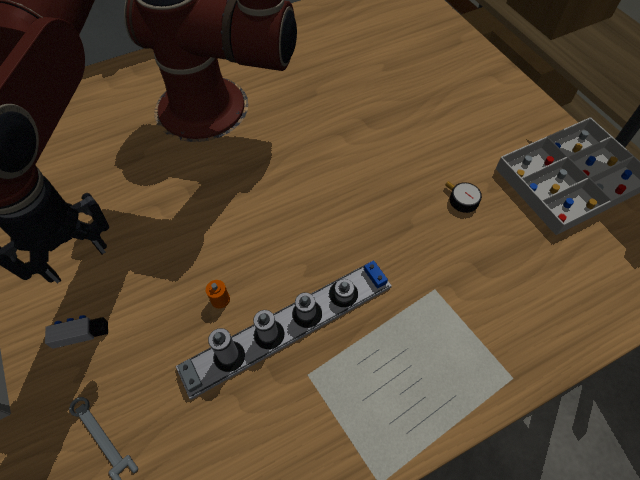

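All four stand upright in order: shortest at (344,291) by the blue block, tallest at (226,350) by the grey one. All are within about 4 mm of centre, and the gauge is unmoved at (464,198).

```bash
python3 -c "from plant import *; print(job_done())"
```

```text
the job is handed in; nothing more can be done
None
```

All four cylinders are upright on their pads in height order, shortest at the blue end, each within about 4 mm of centre by the camera check; the gauge was not touched, and the job was handed in after about 30 s of the 107 s (no verdict was returned).

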